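# Fit a camera arm to the splined shaft of a pan drive

## Robot

A 7-joint arm with a two-finger parallel gripper is mounted at the origin on the work surface. World frame = base frame: x ahead of the robot, y to its left, z up, the work surface at z = 0. Lengths are in m, angles in rad, forces in N, time in s.
With the tool pointing down it reaches from about 0.425 to 0.875 m from the base axis. Payload 4.7 kg.
Tool frame: the origin (TCP) lies at the very end of the fingers, on their centre line; the grasp point (between the pads) lies 19 mm behind it; z points along the fingers, y is the line along which they close (so a half turn about z gives the same grasp; the last joint's range is limited). The gripper opens to 87 mm and grips with 3 to 60 N. Pads are 19 mm wide; open, the fingers measure 117 mm over their backs; the gripper's body (75 mm by 190 mm) begins 51 mm behind the grasp point.
Start: joints at [1.2, 0.321, -0.07, 1.45, 0.023, 1.371, -0.057], TCP at [0.244, -0.602, 0.223] pointing down, gripper open.
Joint ranges: [-2.86, 2.86], [-0.3, 2.09], [-1.38, 1.24], [0.06, 2.45], [-1.56, 4.7], [0.09, 2.05], [-2.69, 2.69]. Speed limits (rad/s): [2.57, 2.57, 3.14, 3.14, 3.14, 3.14, 3.14].

## Interface

Orientations are given as a rotation vector (axis times angle).
In Python, from bench import ctrl, get_image, job gives the robot as it stands.
- The arm moves only by the shell command python3 -m crank 'ROWS' [FORCE]. ROWS is JSON, a list that holds one entry, the list of rows, each a list of 5 numbers: the shift along the tool's x, y, z in mm, then the turn about the tool's z in rad, then the closure, from -1 (fully open) to 1 (shut), so that 0 is half open. A call has 1 to 10 rows; each row shifts and turns the commanded pose from where the row before left it, along the tool's axes as they then stand; what a row does not reach is not made up. A row lasts 1/12 s, in which the tool goes at most 41.7 mm and 7.16 degrees, less where a joint would pass 70% of its speed; a pose out of reach is approached as far as the arm can. A call with a gripper value outside its range is refused whole. The fingers move at their own pace and stop on an object; FORCE is the grip in N (left out, the last holds). Time passes only in rows, so rows that do not move let the fingers close. It gives the time, the measured TCP pose, the force, the opening and the grip force at its end, in the units of the state.
- ctrl.get_state(): the state, without advancing time (a new reading comes with each control period).
- get_image(name): name is "side" or "top"; returns a dict with "pixels" (400x640x3 uint8, red, green, blue), "fx", "fy", "cx", "cy" (pixels), "k1" (the pictures are not rectified: a ray, as slopes to the right and down, at radius r is drawn at 1 + k1 r^2 times it, then the intrinsics apply), "T" (4x4, takes a point from camera to world coordinates). Camera axes: x right, y down, z forward; pixel columns grow to the right and rows downward; lengths in m; the calibration is good to about 2 mm. A picture is of the moment at which its call begins. There is no depth.
- job.close_job(): hands the job in; it is judged then, once.
The state is a dict: "time": time; "joint_positions": joint angles; "qd": joint speeds; "joint_torque": joint torques, N m; "position": TCP position; "tool_rot": TCP orientation; "ft_force": force on the tool from outside, world axes, zero at the start; "torque": the same for the moment, N m; "grip_width": opening from 0.0 (shut) to 1.0 (fully open); "grip_force": force on a finger pad.
Only numpy, scipy, OpenCV 4.12 (cv2) and the standard library are available. Lean on these libraries where they do the work, as an engineer would, in place of code of your own. Each camera call takes 0.05 s, during which the arm holds its last target. There are 200 camera calls.

## Task

Fit the camera arm onto the pan drive's splined shaft: turn it gently until the splines find each other, slide it fully home on the shoulder without forcing it, and swing it clockwise (seen from above) until it rests against the stop post. Let go and leave it there; leave the camera, mouse and screwdriver where they lie.

Things in the scene. Friction and masses are not known exactly. Their poses are not given: they have to be found in the camera images.
- camarm_hub (a point): Camera arm, loose, steel hub and aluminium blade, 0.33 kg, lying flat, bore upright. Point: centre of its hub on the bore axis, 17 mm above the underside (hub 34 mm high, 43 mm across). x runs along the blade to the shoe, z up. Two flat cheeks 44 mm apart, facing +y and -y, each 30 mm long, full height: the place to grip. Clamp lugs reach to x = -34 mm. Blade 24 mm wide, 7 mm thick, flush with the underside.
- camarm_bore (a point): Centre of the upper mouth of the arm's splined bore (34 mm above the underside). The bore goes right through: six straight grooves 7.4 mm wide, 60 degrees apart, one of them along the arm's +x; 29.6 mm across the groove floors, 24 mm across the lands between them.
- camarm_shoe (a point): The camera shoe at the other end of the same arm: round pad 42 mm across, its centre 150 mm from the hub axis along the arm's x; the point is 7 mm above the arm's underside. A screw 6 mm thick stands up 14 mm from it.
- drive: Pan drive screwed to the bench: grey round housing 140 mm across, 85 mm high, on a 160 mm flange; splined steel shaft upright in its middle. Origin on the shaft axis at bench height; z up; x is the direction in which the arm points when it rests against the stop post.
- stop_post (a point): Top of the stop post on the drive: steel pin 11 mm thick, 57 mm from the shaft axis (x = 54, y = -17.5 mm in the drive's frame), its top 113 mm above the bench. The side of the blade comes against it when the seated arm is swung clockwise seen from above.
- shaft_seat (a point): Centre of the shaft's shoulder, 48 mm across, 97 mm above the bench and 12 mm above the housing: the hub's underside sits on it when fully home. A slip clutch holds the shaft: about 0.2 N m turns it (1.3 N at the shoe), it stays where left. The drive bears at most 60 N between arm and drive.
- shaft_nose (a point): Top of the shaft, 136 mm above the bench: plain round nose 22 mm thick, its last 6 mm tapered to 15 mm, which centres the bore. Below 124 mm, down to the shoulder: six straight splines 6 mm wide, 60 degrees apart, 28 mm across the tips, 22 mm at the root. How they are turned is not given and differs each time; until they match the grooves the hub rides on their tops, 27 mm above home.
- camera_mid (a point): Bystander: loose white bullet camera 185 x 76 x 67 mm lying on the bench; its middle. It and the arm lie on either side of the drive; which is on which side varies.
- mouse_mid (a point): Bystander: red computer mouse 104 x 58 x 32 mm beyond the drive; its middle.
- driver_grip (a point): Bystander: screwdriver 170 mm long lying between robot and drive; middle of its handle.
Things that resemble listed ones, but are neither listed nor needed, are in the scene too. There is more than one size of the part that bears camarm_hub; the job needs the larger.

How it is judged:
By the outcome, as a careful person would: the job done as asked, in the order asked, and still so for the second after the job is handed in, with the robot touching nothing.
It also fails if it takes over 64 s, if anything falls off the work surface, if the arm or the gripper's body presses on something with over 40 N, if the wrist force passes 120 N, or if a joint passes its speed limit or range.

## Working session

There is one attempt and no reset: what is moved stays moved. The work goes in short steps, Python scripts to look and compute and a shell command to move; the robot and the scene stay as the last step left them, time stands still between calls to the robot, and variables do not carry over. Pictures are saved under pics/ and viewed, at most 10 in all, crops included, and the job is handed in when it is done.

```bash
ls; mkdir -p pics
cat > h.py <<'E'
import numpy as np, cv2
from bench import ctrl,get_image,job
def save(n,f):
    d=get_image(n); cv2.imwrite(f,d['pixels'][:,:,::-1]); np.save(f[:-4]+'.npy',{k:d[k] for k in d if k!='pixels'},allow_pickle=True); return d
def cal(f): return np.load(f[:-4]+'.npy',allow_pickle=True).item()
def ray(c,u,v):
    K=np.array([[c['fx'],0,c['cx']],[0,c['fy'],c['cy']],[0,0,1.]])
    p=cv2.undistortPointsIter(np.array([[[u,v]]],float),K,np.array([c['k1'],0,0,0.]),None,None,(3,50,1e-10))[0,0]
    T=np.array(c['T']); return T[:3,3],T[:3,:3]@np.array([p[0],p[1],1])
def atz(c,u,v,z):
    o,d=ray(c,u,v); return o+d*(z-o[2])/d[2]
def proj(c,P):
    T=np.array(c['T']); q=T[:3,:3].T@(np.array(P,float)-T[:3,3]); x,y=q[0]/q[2],q[1]/q[2]; s=1+c['k1']*(x*x+y*y)
    return c['fx']*x*s+c['cx'],c['fy']*y*s+c['cy']
E
python3 - <<'E'
from h import *
for n in ('top','side'):
    d=save(n,f'pics/{n}0.png'); print(n,d['fx'],d['k1'],np.round(d['T'],3).tolist())
print(ctrl.get_state())
E
```

```text
pics
top 494.55471045657794 0.03361752389689523 [[0.026, -0.99, 0.14, 0.331], [-1.0, -0.027, -0.007, -0.025], [0.011, -0.139, -0.99, 1.551], [0.0, 0.0, 0.0, 1.0]]
side 385.7419472727475 -0.026033334372768103 [[-0.697, -0.529, 0.484, 0.029], [-0.717, 0.504, -0.481, 0.51], [0.01, -0.682, -0.731, 0.902], [0.0, 0.0, 0.0, 1.0]]
{'time': 0.1, 'joint_positions': array([ 1.20009413,  0.32175564, -0.07005584,  1.45155348,  0.02261532,
        1.37082855, -0.05686122]), 'qd': array([ 1.55114116e-03, -1.73399645e-03, -5.63951540e-05, -2.26047339e-03,
       -7.10241101e-04,  1.77409964e-03, -2.41284021e-04]), 'joint_torque': array([-2.91784008e-04, -4.92569876e+01, -4.05812524e-01, -3.13400960e+01,
       -6.40010834e-02,  3.94056458e-02,  4.39889789e-05]), 'position': array([ 0.24373667, -0.60202505,  0.22156605]), 'tool_rot': array([-3.08194260e+00, -6.00463671e-01,  7.10168440e-04]), 'ft_force': array([0.56448052, 0.21600686, 0.29840331]), 'torque': array([-0.01000262,  0.0060582 , -0.03271822]), 'grip_force': 0.0, 'grip_width': 0.9999826418550133}
```

View pics/top0.png

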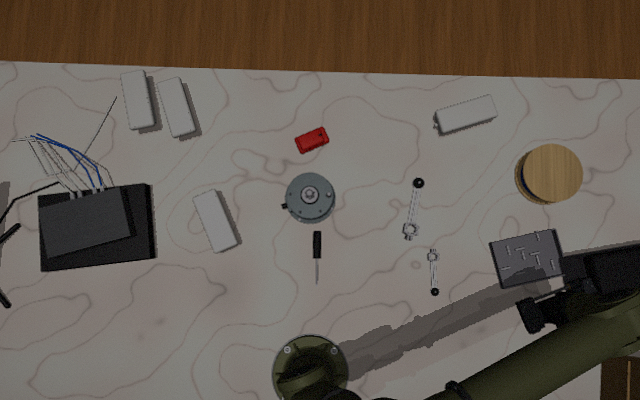

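View pics/side0.png

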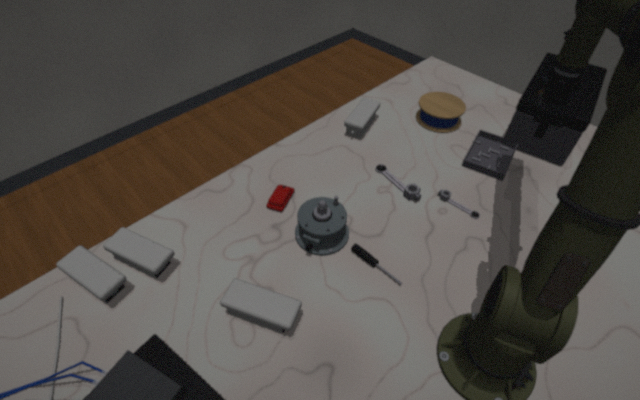

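Top view: drive at (310,196), larger arm with hub (410,231) and shoe (419,183), smaller arm at (433,256)-(435,292), mouse (312,139), screwdriver (317,245). Next I'll enlarge drive and arm.

Run:
```python
from h import *
i=cv2.imread('pics/top0.png'); j=cv2.imread('pics/side0.png')
a=cv2.resize(i[165:230,275:345],None,fx=5.6,fy=5.6,interpolation=3)[:300]
a=cv2.resize(i[170:230,275:355],(400,300),interpolation=3)
b=cv2.resize(i[175:247,376:472],(400,300),interpolation=3)
c=cv2.resize(j[190:256,285:373],(400,300),interpolation=3)
d=cv2.resize(j[155:215,360:440],(400,300),interpolation=3)
m=np.vstack([np.hstack([a,b]),np.hstack([c,d])]); cv2.imwrite('pics/crop0.png',cv2.convertScaleAbs(m,alpha=1.5))
```

```text
(no output)
```

View pics/crop0.png

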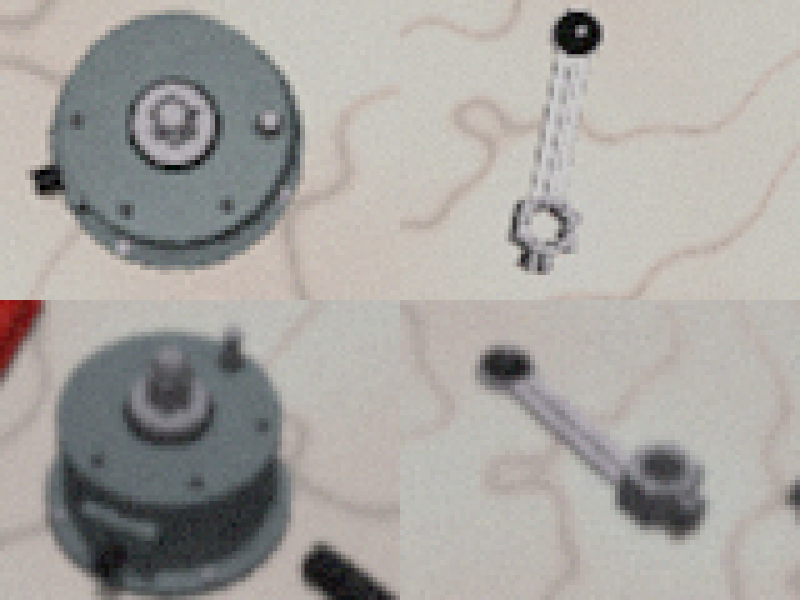

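Crops: shaft nose top (309.4,193.0) / side (322.4,201.4); post top (328.6,193.4) / (336.3,196.6); bore (410.8,229.7) / (412.6,187.4); shoe (418.5,182.9) / (381,168).

Run:
```python
from h import *
t=cal('pics/top0.png'); s=cal('pics/side0.png')
for n,a,b,z in (('nose',(309.4,193),(322.4,201.4),.136),('post',(328.6,193.4),(336.3,196.6),.113),('bore',(410.8,229.7),(412.6,187.4),.034),('shoe',(418.5,182.9),(381,168),.007)):
    print(n,np.round(atz(t,*a,z),4),np.round(atz(s,*b,z),4))
from scipy.spatial.transform import Rotation as R
print(R.from_rotvec(ctrl.get_state()['tool_rot']).as_matrix().round(3))
```

```text
nose [0.5268 0.0129 0.136 ] [0.5292 0.0129 0.136 ]
post [ 0.5303 -0.0429  0.113 ] [ 0.5304 -0.0431  0.113 ]
bore [ 0.4359 -0.2987  0.034 ] [ 0.4413 -0.3031  0.034 ]
shoe [ 0.5864 -0.3276  0.007 ] [ 0.5864 -0.3255  0.007 ]
[[ 0.927  0.375 -0.001]
 [ 0.375 -0.927  0.002]
 [-0.    -0.002 -1.   ]]
```

Shaft axis ≈ (0.528, 0.013). Post direction gives a final arm yaw of −69.5°. The arm now lies at yaw ≈ −10°, hub ≈ (0.438, −0.301). I'll use tool heading 170°, which keeps joint 7 in range for the final pose.

```bash
python3 -m crank '[[[29,-21,0,0,-1],[29,-21,0,0,-1],[29,-21,0,0,-1],[29,-21,0,0,-1],[29,-21,0,0,-1],[29,-21,0,0,-1],[29,-21,0,0,-1],[29,-21,0,0,-1],[29,-21,0,0,-1],[29,-17,0,0,-1]]]'
python3 -m crank '[[[0,0,0,-0.123,-1],[0,0,0,-0.123,-1],[0,0,0,-0.123,-1],[0,0,0,-0.123,-1],[0,0,0,-0.123,-1],[0,0,0,-0.123,-1],[0,0,0,-0.123,-1],[0,0,0,-0.123,-1],[0,0,0,-0.123,-1],[0,0,0,-0.123,-1]]]'
python3 -m crank '[[[0,0,10,-0.123,-1],[0,0,10,-0.123,-1],[0,0,10,-0.123,-1],[0,0,10,-0.123,-1],[0,0,10,-0.123,-1],[0,0,10,-0.123,-1],[0,0,10,-0.123,-1],[0,0,10,-0.123,-1],[0,0,10,-0.123,-1],[0,0,10,-0.123,-1]]]'
cat >> h.py <<'E'
from scipy.spatial.transform import Rotation as R
def go(P,yaw):
    s=ctrl.get_state(); M=R.from_rotvec(s['tool_rot']).as_matrix(); th=np.degrees(np.arctan2(M[1,0],M[0,0]))
    print('t',s['time'],'pos',s['position'].round(4),'th',th.round(2),'q',s['joint_positions'].round(2),'tilt',M[:,2].round(3))
    print('shift mm',(M.T@(np.array(P)-s['position'])*1e3).round(1),'turn',round(np.radians((th-yaw+180)%360-180),3))
E
python3 - <<'E'
from h import *
go([.438,-.301,.1],170)
save('side','pics/side1.png'); i=cv2.imread('pics/side1.png'); d=cv2.resize(i[120:230,350:480],(780,660)[:2] and (709,600),interpolation=3)
cv2.imwrite('pics/crop1.png',cv2.convertScaleAbs(d,alpha=1.5))
E
```

```text
time: 0.93
position: [0.4358, -0.3004, 0.2224]
tool_rot: [-3.083, -0.602, 0.001]
ft_force: [0.5, -1.4, 0.4]
grip_width: 0.996
grip_force: 0.0
time: 1.77
position: [0.4351, -0.3025, 0.2221]
tool_rot: [-2.165, -2.276, 0.0]
ft_force: [-0.4, -0.4, 0.4]
grip_width: 1.002
grip_force: 0.0
time: 2.6
position: [0.4351, -0.3025, 0.1217]
tool_rot: [-0.455, -3.108, -0.0]
ft_force: [0.1, 0.1, -0.1]
grip_width: 1.0
grip_force: 0.0
t 2.6 pos [ 0.4351 -0.3025  0.1217] th 163.34 q [ 0.96  0.17 -0.44  1.86  0.08  1.13  1.77] tilt [-0.001  0.    -1.   ]
shift mm [-2.4  2.3 21.7] turn -0.116
```

View pics/crop1.png

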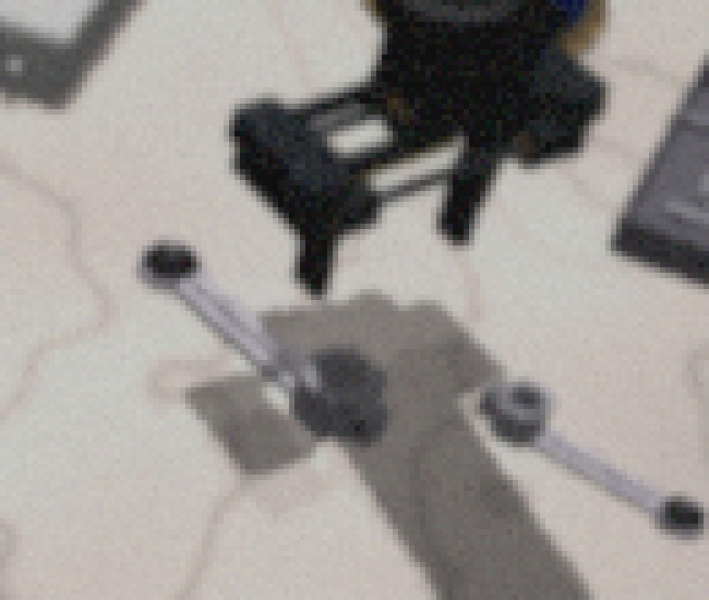

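Gripper is over the hub with the fingers either side; the small arm hub at crop (520,405) is clear of the right finger. Descending.

```bash
python3 -m crank '[[[-3,2,0,-0.115,-1],[0,0,20,0,-1],[0,0,20,0,-1],[0,0,20,0,-1],[0,0,20,0,-1],[0,0,20,0,-1],[0,0,10,0,-1],[0,0,5,0,-1],[0,0,0,0,-1]]]'
python3 -m crank '[[[0,0,0,0,0.1],[0,0,0,0,0.3],[0,0,0,0,0.5],[0,0,0,0,0.7],[0,0,0,0,1],[0,0,0,0,1],[0,0,0,0,1],[0,0,0,0,1],[0,0,0,0,1],[0,0,0,0,1]]]' 40
python3 -c "
from h import *
go([.438,-.301,.1],170)"
```

```text
time: 3.4
position: [0.4383, -0.3013, 0.0068]
tool_rot: [-0.287, -3.127, -0.002]
ft_force: [0.5, -0.9, -0.3]
grip_width: 0.999
grip_force: 0.0
time: 4.23
position: [0.4391, -0.3006, 0.0077]
tool_rot: [-0.284, -3.128, -0.002]
ft_force: [-2.0, 6.0, 5.4]
grip_width: 0.502
grip_force: 39.8
t 4.2333 pos [ 0.4391 -0.3006  0.0077] th 169.62 q [ 0.93  0.32 -0.43  1.95  0.17  0.91  1.81] tilt [-0.     0.001 -1.   ]
shift mm [  1.   -0.5 -92.3] turn -0.007
```

```bash
python3 -m crank '[[[0,0,-5,0,1],[0,0,-20,0,1],[0,0,-20,0,1],[0,0,-20,0,1],[0,0,-20,0,1],[0,0,-20,0,1],[0,0,-20,0,1],[0,0,-20,0,1],[0,0,-20,0,1],[0,0,-5,0,1]]]'
python3 -m crank '[[[-3,28,0,0,1],[-3,28,0,0,1],[-3,28,0,0,1],[-3,28,0,0,1],[-3,28,0,0,1],[-3,28,0,0,1],[-3,28,0,0,1],[-3,28,0,0,1],[-3,26,0,0,1],[0,0,0,0,1]]]'
python3 - <<'E'
from h import *
go([.528,.013,.175],180)
save('side','pics/side2.png'); save('top','pics/top2.png')
i=cv2.imread('pics/side2.png'); j=cv2.imread('pics/top2.png')
a=cv2.resize(i[120:220,250:383],(800,600)[:2],interpolation=3)
a=cv2.resize(i[125:255,250:420],(400*1,306),interpolation=3); b=cv2.resize(j[110:240,230:400],(400,306),interpolation=3)
cv2.imwrite('pics/crop2.png',cv2.convertScaleAbs(np.hstack([a,b]),alpha=1.6))
E
```

```text
time: 5.07
position: [0.4397, -0.3034, 0.1804]
tool_rot: [0.286, 3.125, -0.006]
ft_force: [0.4, -0.6, -3.4]
grip_width: 0.505
grip_force: 39.8
time: 5.9
position: [0.5113, -0.0538, 0.1767]
tool_rot: [-0.272, -3.13, -0.006]
ft_force: [0.3, 1.6, -3.0]
grip_width: 0.502
grip_force: 39.8
t 5.9 pos [ 0.5113 -0.0538  0.1767] th 170.06 q [ 0.7   0.1  -0.67  1.83  0.06  1.24  1.4 ] tilt [ 0.     0.004 -1.   ]
shift mm [-4.9 68.7  1.9] turn -0.174
```

View pics/crop2.png

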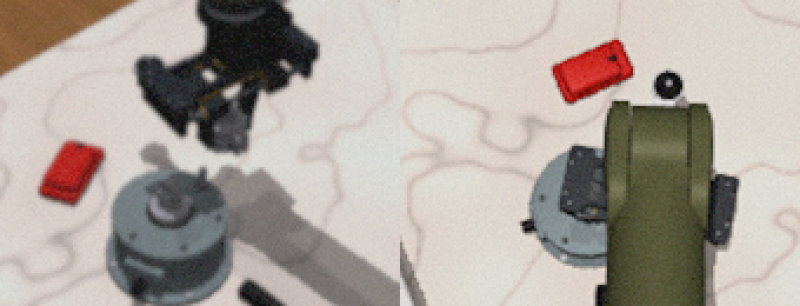

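Arm is held, level with its shoe visible at top crop (667,85) → pixel (343.5,146.1); the drive sits just left of it, uncovered. Use the shoe to check the grip offset.

Run:
```python
from h import *
t=cal('pics/top2.png'); p=np.array(atz(t,343.5,146.1,.176)); q=ctrl.get_state()['position']
d=(p-q)[:2]; print(p.round(4),np.hypot(*d).round(4),np.degrees(np.arctan2(d[1],d[0])).round(1))
go([.528,.013,.175],180)
```

```text
[ 0.6585 -0.081   0.176 ] 0.1499 -8.1
t 6.0 pos [ 0.5102 -0.0598  0.1764] th 169.75 q [ 0.7   0.1  -0.67  1.83  0.07  1.24  1.4 ] tilt [-0.002 -0.    -1.   ]
shift mm [-4.6 74.8  1.3] turn -0.179
```

```bash
python3 -m crank '[[[0,25,0,0,1],[-2.5,25,0,0,1],[-2.5,25,0,0,1],[0,0,0,-0.09,1],[0,0,0,-0.09,1],[0,0,0,0,1],[0,0,0,0,1]]]'
python3 -c "
from h import *
go([.528,.013,.145],180)"
```

```text
time: 6.58
position: [0.5287, 0.0104, 0.1767]
tool_rot: [-0.01, -3.14, 0.001]
ft_force: [0.2, 0.3, -4.1]
grip_width: 0.504
grip_force: 39.8
t 6.5833 pos [0.5287 0.0104 0.1767] th 179.63 q [ 0.61  0.15 -0.74  1.79  0.11  1.24  1.41] tilt [-0.001 -0.001 -1.   ]
shift mm [ 0.7  2.6 31.7] turn -0.007
```

```bash
python3 -m crank '[[[0,2,0,0,1],[0,0,10,0,1],[0,0,10,0,1],[0,0,9,0,1],[0,0,0,0,1],[0,0,0,0,1]]]'
python3 -c "
from h import *
go([.528,.013,.138],180)"
python3 -m crank '[[[0,0,2,0,1],[0,0,2,0,1],[0,0,0,0,1]]]'
python3 -c "
from h import *
go([.528,.013,.138],180)"
```

```text
time: 7.08
position: [0.5283, 0.0141, 0.1473]
tool_rot: [-0.003, -3.139, -0.0]
ft_force: [-0.4, -0.5, -4.4]
grip_width: 0.499
grip_force: 39.8
t 7.0833 pos [0.5283 0.0141 0.1473] th 179.89 q [ 0.6   0.18 -0.74  1.83  0.13  1.19  1.39] tilt [-0.002  0.    -1.   ]
shift mm [ 0.2 -1.1  9.3] turn -0.002
time: 7.33
position: [0.5292, 0.0142, 0.1445]
tool_rot: [0.003, 3.142, -0.0]
ft_force: [-0.0, -0.3, -4.1]
grip_width: 0.504
grip_force: 39.8
t 7.3333 pos [0.5292 0.0142 0.1445] th 179.9 q [ 0.6   0.18 -0.74  1.83  0.13  1.18  1.39] tilt [ 0. -0. -1.]
shift mm [ 1.2 -1.2  6.5] turn -0.002
```

```bash
for k in 1 ; do python3 -m crank '[[[0,0,2,0,1],[0,0,1,0,1],[0,0,0,0,1],[0,0,0,0,1]]]'; done
python3 -m crank '[[[0,0,1,0,1],[0,0,1,0,1],[0,0,0,0,1],[0,0,0,0,1]]]'
```

```text
time: 7.67
position: [0.5291, 0.0142, 0.1415]
tool_rot: [0.003, 3.142, -0.0]
ft_force: [-0.5, 0.4, -3.7]
grip_width: 0.508
grip_force: 39.8
time: 8.0
position: [0.5291, 0.0142, 0.1394]
tool_rot: [-0.003, -3.141, 0.0]
ft_force: [0.2, 0.2, -3.9]
grip_width: 0.504
grip_force: 39.8
```

```bash
python3 -m crank '[[[0,0,1,0,1],[0,0,1,0,1],[0,0,0,0,1],[0,0,0,0,1]]]'
python3 -m crank '[[[0,0,1,0,1],[0,0,1,0,1],[0,0,0,0,1],[0,0,0,0,1]]]'
python3 -m crank '[[[0,0,1,0,1],[0,0,1,0,1],[0,0,0,0,1],[0,0,0,0,1]]]'
```

```text
time: 8.33
position: [0.529, 0.0143, 0.1374]
tool_rot: [-0.003, -3.141, -0.0]
ft_force: [-0.4, 0.7, -5.2]
grip_width: 0.505
grip_force: 39.8
time: 8.67
position: [0.529, 0.0144, 0.1354]
tool_rot: [-0.003, -3.141, -0.0]
ft_force: [0.1, 1.0, -4.1]
grip_width: 0.508
grip_force: 39.8
time: 9.0
position: [0.529, 0.0144, 0.1334]
tool_rot: [-0.003, -3.141, -0.0]
ft_force: [-0.5, 1.5, -4.5]
grip_width: 0.504
grip_force: 39.8
```

```bash
python3 -m crank '[[[0,0,1,0,1],[0,0,0.5,0,1],[0,0,0,0,1],[0,0,0,0,1]]]'
python3 -m crank '[[[0,0,1,0,1],[0,0,0,0,1],[0,0,0,0,1]]]'
```

```text
time: 9.33
position: [0.529, 0.0144, 0.132]
tool_rot: [-0.003, -3.141, -0.0]
ft_force: [-1.2, 3.0, -2.6]
grip_width: 0.504
grip_force: 39.8
time: 9.58
position: [0.5291, 0.0144, 0.1315]
tool_rot: [0.003, 3.142, -0.0]
ft_force: [-2.8, 1.3, 2.4]
grip_width: 0.501
grip_force: 39.8
```

Riding on the spline tops (about 6 N). Turning clockwise gently.

```bash
for i in 1; do python3 -m crank '[[[0,0,0.5,0.03,1],[0,0,0,0.03,1],[0,0,0,0.03,1],[0,0,0,0.03,1]]]';done
python3 -m crank '[[[0,0,0,0.03,1],[0,0,0,0.03,1],[0,0,0,0.03,1],[0,0,0,0.03,1]]]'
```

```text
time: 9.92
position: [0.529, 0.0142, 0.1314]
tool_rot: [-0.193, -3.135, 0.001]
ft_force: [-4.9, 2.3, 4.8]
grip_width: 0.499
grip_force: 39.8
time: 10.25
position: [0.5288, 0.0143, 0.1315]
tool_rot: [-0.38, -3.118, 0.001]
ft_force: [-5.7, 1.1, 5.9]
grip_width: 0.499
grip_force: 39.8
```

```bash
python3 -m crank '[[[0.5,0,0,0.03,1],[0,0,0,0.03,1],[0,0,0,0.03,1],[0,0,0,0.03,1]]]'
python3 -m crank '[[[0,0,0,0.03,1],[0,0,0,0.03,1],[0,0,0,0.03,1],[0,0,0,0.03,1]]]'
```

```text
time: 10.58
position: [0.5288, 0.0144, 0.1315]
tool_rot: [0.567, 3.089, -0.001]
ft_force: [-3.8, 1.2, 4.9]
grip_width: 0.502
grip_force: 39.8
time: 10.92
position: [0.5287, 0.0143, 0.1315]
tool_rot: [0.751, 3.05, -0.001]
ft_force: [-4.8, 1.9, 5.4]
grip_width: 0.502
grip_force: 39.8
```

```bash
python3 -m crank '[[[0,0,0,0.03,1],[0,0,0,0.03,1],[0,0,0,0.03,1],[0,0,0,0.03,1]]]'
python3 -m crank '[[[0,0,0,0.03,1],[0,0,0,0.03,1],[0,0,0,0.03,1],[0,0,0,0.03,1]]]'
```

```text
time: 11.25
position: [0.5286, 0.0143, 0.1315]
tool_rot: [0.933, 3.0, -0.001]
ft_force: [-5.6, 1.9, 4.6]
grip_width: 0.501
grip_force: 39.8
time: 11.58
position: [0.5286, 0.0144, 0.1314]
tool_rot: [1.111, 2.938, -0.001]
ft_force: [-4.1, 1.8, 5.5]
grip_width: 0.502
grip_force: 39.8
```

```bash
python3 -m crank '[[[0,0,0,0.03,1],[0,0,0,0.03,1],[0,0,0,0.03,1],[0,0,0,0.03,1]]]'
python3 -m crank '[[[0,0,0,0.03,1],[0,0,0,0.03,1],[0,0,0,0.03,1]]]'
python3 -c "
from h import *
go([.528,.013,.131],180);print(ctrl.get_state()['torque'])"
```

```text
time: 11.92
position: [0.5286, 0.0143, 0.1313]
tool_rot: [1.285, 2.866, -0.001]
ft_force: [-4.1, 1.7, 4.0]
grip_width: 0.504
grip_force: 39.8
time: 12.17
position: [0.5285, 0.0145, 0.1311]
tool_rot: [-1.413, -2.806, 0.001]
ft_force: [-3.9, 3.8, -1.0]
grip_width: 0.503
grip_force: 39.8
t 12.1667 pos [0.5285 0.0145 0.1311] th 126.54 q [ 0.51  0.18 -0.64  1.85  0.12  1.15  0.47] tilt [-0. -0. -1.]
shift mm [-0.9 -1.2  0.1] turn -0.933
[0.74778168 0.66881324 0.11850422]
```

Force has dropped at yaw −53.5°: the splines are finding each other. A touch more, then ease down.

```bash
python3 -m crank '[[[0,0,0,0.03,1],[0,0,0.5,0.02,1],[0,0,0.5,0,1],[0,0,0,0,1]]]'
python3 -m crank '[[[0,0,1,0,1],[0,0,0,0,1],[0,0,0,0,1]]]'
python3 -c "
from h import *
go([.528,.013,.131],180);print(ctrl.get_state()['torque'])"
```

```text
time: 12.5
position: [0.5286, 0.015, 0.1293]
tool_rot: [-1.479, -2.771, -0.001]
ft_force: [-1.9, 3.3, -1.1]
grip_width: 0.503
grip_force: 39.8
time: 12.75
position: [0.5286, 0.0151, 0.1283]
tool_rot: [-1.479, -2.771, -0.001]
ft_force: [-1.3, 4.5, -2.6]
grip_width: 0.504
grip_force: 39.8
t 12.75 pos [0.5286 0.0151 0.1283] th 123.81 q [ 0.5   0.18 -0.63  1.85  0.12  1.15  0.42] tilt [-0.     0.001 -1.   ]
shift mm [-1.4 -1.6 -2.7] turn -0.981
[1.21578404 0.41029171 0.0860814 ]
```

```bash
python3 -m crank '[[[0.4,0.3,1,0,1],[0,0,2,0,1],[0,0,2,0,1],[0,0,0,0,1]]]'
python3 -m crank '[[[0,0,2,0,1],[0,0,2,0,1],[0,0,2,0,1],[0,0,0,0,1]]]'
```

```text
time: 13.08
position: [0.5285, 0.0153, 0.1231]
tool_rot: [-1.48, -2.771, -0.001]
ft_force: [-2.2, 5.1, -3.1]
grip_width: 0.498
grip_force: 39.8
time: 13.42
position: [0.5285, 0.0154, 0.1171]
tool_rot: [-1.48, -2.771, -0.001]
ft_force: [-2.2, 5.0, -3.2]
grip_width: 0.506
grip_force: 39.8
```

```bash
python3 -m crank '[[[0.4,0.2,2,0,1],[0,0,2,0,1],[0,0,2,0,1],[0,0,2,0,1],[0,0,1,0,1],[0,0,0,0,1],[0,0,0,0,1]]]'
python3 -m crank '[[[0,0,1,0,1],[0,0,1,0,1],[0,0,0,0,1],[0,0,0,0,1]]]'
```

```text
time: 14.0
position: [0.5284, 0.0155, 0.1081]
tool_rot: [-1.48, -2.77, -0.0]
ft_force: [-2.0, 5.0, -4.0]
grip_width: 0.506
grip_force: 39.8
time: 14.33
position: [0.5285, 0.0155, 0.1065]
tool_rot: [-1.481, -2.77, 0.0]
ft_force: [-2.3, 4.6, -1.4]
grip_width: 0.503
grip_force: 39.8
```

```bash
python3 -m crank '[[[0,0,0.5,0,1],[0,0,0.5,0,1],[0,0,0,0,1],[0,0,0,0,1]]]'
python3 -m crank '[[[0,0,0.5,0,1],[0,0,0,0,1],[0,0,0,0,1],[0,0,0,0,1]]]'
```

```text
time: 14.67
position: [0.5285, 0.0155, 0.1056]
tool_rot: [-1.48, -2.771, 0.0]
ft_force: [-2.8, 5.1, -0.6]
grip_width: 0.505
grip_force: 39.8
time: 15.0
position: [0.5285, 0.0154, 0.1051]
tool_rot: [-1.48, -2.771, 0.0]
ft_force: [-3.4, 4.2, -0.9]
grip_width: 0.498
grip_force: 39.8
```

```bash
python3 -m crank '[[[0,0,0.5,0,1],[0,0,0.5,0,1],[0,0,0,0,1],[0,0,0,0,1]]]'
python3 -m crank '[[[0,0,0.5,0,1],[0,0,0,0,1],[0,0,0,0,1]]]'
```

```text
time: 15.33
position: [0.5285, 0.0155, 0.1047]
tool_rot: [-1.48, -2.771, 0.001]
ft_force: [-4.5, 4.9, 2.9]
grip_width: 0.506
grip_force: 39.8
time: 15.58
position: [0.5285, 0.0155, 0.1047]
tool_rot: [1.481, 2.771, -0.001]
ft_force: [-6.0, 5.5, 6.4]
grip_width: 0.503
grip_force: 39.8
```

Fully home (26.8 mm below the spline tops, firm contact). Swinging clockwise toward the post while watching the moment.

```bash
python3 -m crank '[[[0,0,-0.3,0.02,1],[0,0,0,0.03,1],[0,0,0,0.03,1],[0,0,0,0.03,1],[0,0,0,0.03,1],[0,0,0,0,1]]]'
python3 -c "
from h import *
go([.528,.013,.131],110.5);print(ctrl.get_state()['torque'])"
python3 -m crank '[[[0,0,0,0.02,1],[0,0,0,0.02,1],[0,0,0,0,1]]]'
python3 -c "
from h import *
go([.528,.013,.131],110.5);print(ctrl.get_state()['torque'])"
```

```text
time: 16.08
position: [0.5284, 0.0156, 0.1047]
tool_rot: [-1.672, -2.66, 0.001]
ft_force: [-5.5, 4.9, 4.4]
grip_width: 0.503
grip_force: 39.8
t 16.0833 pos [0.5284 0.0156 0.1047] th 115.69 q [ 0.48  0.21 -0.61  1.88  0.13  1.1   0.26] tilt [-0. -0. -1.]
shift mm [ -2.2  -1.5 -26.3] turn 0.091
[1.09462335 1.06506995 0.05700377]
time: 16.33
position: [0.5284, 0.0156, 0.1047]
tool_rot: [-1.724, -2.626, 0.001]
ft_force: [-5.5, 3.8, 4.9]
grip_width: 0.503
grip_force: 39.8
t 16.3333 pos [0.5284 0.0156 0.1047] th 113.42 q [ 0.48  0.21 -0.61  1.88  0.13  1.1   0.22] tilt [-0. -0. -1.]
shift mm [ -2.2  -1.4 -26.3] turn 0.051
[1.10429632 1.03725072 0.07086381]
```

```bash
for k in 1; do python3 -m crank '[[[0,0,0,0.015,1],[0,0,0,0.015,1],[0,0,0,0,1]]]'
python3 -c "
from h import *
go([.528,.013,.131],110.5);print(ctrl.get_state()['torque'])"; done
python3 -m crank '[[[0,0,0,0.015,1],[0,0,0,0,1]]]'
python3 -c "
from h import *
go([.528,.013,.131],110.5);print(ctrl.get_state()['torque'])"
```

```text
time: 16.58
position: [0.5284, 0.0157, 0.1047]
tool_rot: [-1.763, -2.6, 0.001]
ft_force: [-4.6, 3.9, 5.0]
grip_width: 0.504
grip_force: 39.8
t 16.5833 pos [0.5284 0.0157 0.1047] th 111.73 q [ 0.47  0.21 -0.61  1.88  0.13  1.1   0.19] tilt [-0. -0. -1.]
shift mm [ -2.3  -1.4 -26.3] turn 0.021
[1.12305941 1.01853991 0.13069773]
time: 16.75
position: [0.5285, 0.0156, 0.1047]
tool_rot: [-1.782, -2.587, 0.001]
ft_force: [-5.8, 6.0, 4.4]
grip_width: 0.504
grip_force: 39.8
t 16.75 pos [0.5285 0.0156 0.1047] th 110.86 q [ 0.47  0.2  -0.61  1.88  0.13  1.1   0.18] tilt [-0. -0. -1.]
shift mm [ -2.3  -1.4 -26.3] turn 0.006
[1.08918845 1.01329957 0.15497469]
```

```bash
for k in 1; do python3 -m crank '[[[0,0,0,0.015,1],[0,0,0,0,1],[0,0,0,0,1]]]'
python3 -c "
from h import *
go([.528,.013,.131],110.5);print(ctrl.get_state()['torque'])"; done
python3 -m crank '[[[0,0,0,0.015,1],[0,0,0,0,1],[0,0,0,0,1]]]'
python3 - <<'E'
from h import *
go([.528,.013,.131],110.5);print(ctrl.get_state()['torque'])
save('side','pics/side3.png'); save('top','pics/top3.png')
i=cv2.imread('pics/side3.png'); j=cv2.imread('pics/top3.png')
a=cv2.resize(i[150:250,280:411],(400,306),interpolation=3); b=cv2.resize(j[140:240,250:381],(400,306),interpolation=3)
cv2.imwrite('pics/crop3.png',cv2.convertScaleAbs(np.hstack([a,b]),alpha=1.6))
E
```

```text
time: 17.0
position: [0.5284, 0.0156, 0.1047]
tool_rot: [-1.801, -2.574, 0.001]
ft_force: [-5.3, 3.9, 5.2]
grip_width: 0.503
grip_force: 39.8
t 17.0 pos [0.5284 0.0156 0.1047] th 110.03 q [ 0.47  0.2  -0.6   1.88  0.13  1.1   0.17] tilt [-0. -0. -1.]
shift mm [ -2.3  -1.3 -26.3] turn -0.008
[1.17265145 1.05759025 0.13034238]
time: 17.25
position: [0.5285, 0.0156, 0.1047]
tool_rot: [-1.82, -2.56, 0.001]
ft_force: [-6.0, 5.0, 4.2]
grip_width: 0.503
grip_force: 39.8
t 17.25 pos [0.5285 0.0156 0.1047] th 109.17 q [ 0.47  0.2  -0.6   1.88  0.13  1.1   0.15] tilt [-0. -0. -1.]
shift mm [ -2.4  -1.3 -26.3] turn -0.023
[1.11869428 1.03698487 0.11745485]
```

View pics/crop3.png

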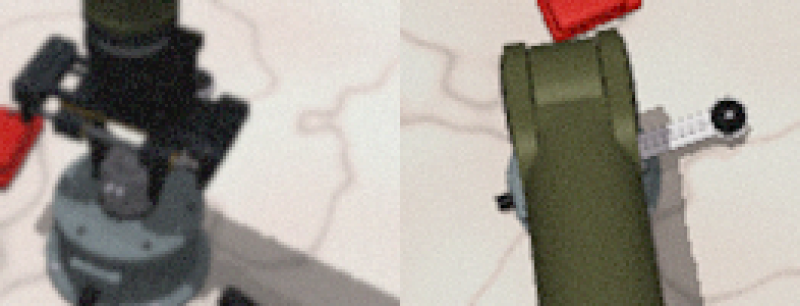

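Arm seated on the drive, shoe at top crop (727,117) → pixel (357.1,178.3); the post contact is hidden by the gripper, so go by moment.

```bash
python3 - <<'E'
from h import *
t=cal('pics/top3.png'); p=atz(t,357.1,178.3,.104); d=(p-np.array([.5285,.0156,0]))[:2]; print(p,np.hypot(*d),np.degrees(np.arctan2(d[1],d[0])))
E
python3 -m crank '[[[0,0,0,0.015,1],[0,0,0,0,1],[0,0,0,0,1]]]'
python3 -c "
from h import *
go([.528,.013,.131],110.5);print(ctrl.get_state()['torque'])"
python3 -m crank '[[[0,0,0,0.015,1],[0,0,0,0,1],[0,0,0,0,1]]]'
python3 -c "
from h import *
go([.528,.013,.131],110.5);print(ctrl.get_state()['torque'])"
```

```text
[ 0.57910766 -0.12637473  0.104     ] 0.15072477891150413 -70.38111415560265
time: 17.6
position: [0.5285, 0.0157, 0.1047]
tool_rot: [1.838, 2.547, -0.001]
ft_force: [-6.0, 5.1, 4.3]
grip_width: 0.505
grip_force: 40.0
t 17.6 pos [0.5285 0.0157 0.1047] th 108.37 q [ 0.47  0.2  -0.6   1.88  0.13  1.1   0.14] tilt [-0. -0. -1.]
shift mm [ -2.4  -1.3 -26.3] turn -0.037
[1.10619933 1.00193844 0.37336251]
time: 17.85
position: [0.5286, 0.0157, 0.1047]
tool_rot: [1.854, 2.535, -0.001]
ft_force: [-4.9, 4.5, 3.3]
grip_width: 0.504
grip_force: 40.3
t 17.85 pos [0.5286 0.0157 0.1047] th 107.63 q [ 0.46  0.2  -0.6   1.88  0.13  1.1   0.12] tilt [ 0.    -0.001 -1.   ]
shift mm [ -2.4  -1.4 -26.3] turn -0.05
[1.02803181 0.9153928  1.04931693]
```

Moment jumped 0.12 → 1.05 N m (~17 N at the post): the blade is on the stop. Easing the twist and letting go.

```bash
python3 -m crank '[[[0,0,-0.3,-0.012,1],[0,0,0,0,1],[0,0,0,0,0.2],[0,0,0,0,0],[0,0,0,0,-0.1],[0,0,0,0,-0.2],[0,0,0,0,-0.4],[0,0,0,0,-0.6],[0,0,0,0,-0.6],[0,0,0,0,-0.6]]]' 10
python3 -m crank '[[[0,0,-3,0,-0.6],[0,0,-10,0,-0.6],[0,0,-20,0,-0.6],[0,0,-25,0,-0.6],[0,0,-30,0,-0.6],[0,0,-30,0,-0.6],[0,0,-30,0,-0.6],[0,0,-20,0,-0.6],[0,0,0,0,-0.6]]]'
python3 -c "
from h import *
go([.45,-.3,.27],110.5)"
```

```text
time: 18.68
position: [0.5289, 0.0148, 0.1042]
tool_rot: [1.844, 2.542, -0.0]
ft_force: [-0.0, 0.3, -0.2]
grip_width: 0.773
grip_force: 0.0
time: 19.43
position: [0.5311, 0.0158, 0.2782]
tool_rot: [1.839, 2.537, 0.007]
ft_force: [0.4, 0.2, 0.4]
grip_width: 0.8
grip_force: 0.0
t 19.4333 pos [0.5311 0.0158 0.2782] th 108.12 q [ 0.5   0.07 -0.6   1.65  0.04  1.43  0.21] tilt [ 0.009 -0.001 -1.   ]
shift mm [-274.8 -175.4    7.8] turn -0.041
```

Clear of the arm. Moving aside to look.

```bash
python3 -m crank '[[[-25,-16,0,0,-0.6],[-25,-16,0,0,-0.6],[-25,-16,0,0,-0.6],[-25,-16,0,0,-0.6],[-25,-16,0,0,-0.6],[-25,-16,0,0,-0.6],[-25,-16,0,0,-0.6],[-25,-16,0,0,-0.6],[-25,-16,0,0,-0.6],[-25,-16,0,0,-0.6]]]'
python3 - <<'E'
from h import *
save('side','pics/side4.png'); save('top','pics/top4.png')
i=cv2.imread('pics/side4.png'); j=cv2.imread('pics/top4.png')
a=cv2.resize(i[160:260,280:411],(400,306),interpolation=3); b=cv2.resize(j[140:240,250:381],(400,306),interpolation=3)
cv2.imwrite('pics/crop4.png',cv2.convertScaleAbs(np.hstack([a,b]),alpha=1.6))
E
```

```text
time: 20.27
position: [0.4535, -0.2732, 0.2723]
tool_rot: [1.844, 2.543, -0.0]
ft_force: [0.6, 0.0, -0.1]
grip_width: 0.801
grip_force: 0.0
```

View pics/crop4.png

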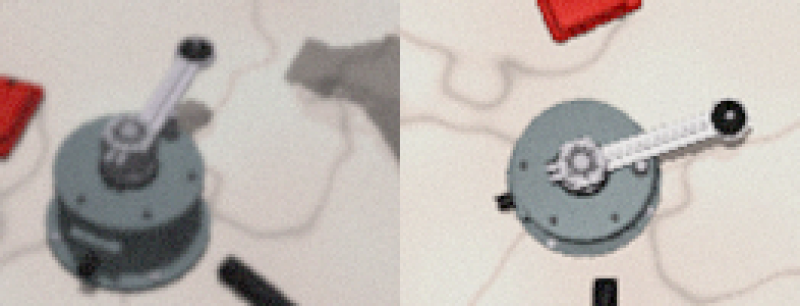

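Arm is seated on the shoulder with the blade beside the post (top crop (640,165)), shoe at (729,117). Check yaw precisely against the pre-contact picture.

Run:
```python
from h import *
for k in (3,4):
    f=f'pics/top{k}.png'; g=cv2.cvtColor(cv2.imread(f),6).astype(float)[166:192,344:370]
    w=np.clip(70-g,0,None); y,x=np.mgrid[166:192,344:370]; u,v=(w*x).sum()/w.sum(),(w*y).sum()/w.sum()
    p=atz(cal(f),u,v,.104); d=p[:2]-np.array([.5285,.0156]); print(k,u.round(2),v.round(2),p.round(4),np.hypot(*d).round(4),np.degrees(np.arctan2(d[1],d[0])).round(2))
i=cv2.imread('pics/top4.png')[182:206,310:342]; cv2.imwrite('pics/crop5.png',cv2.convertScaleAbs(cv2.resize(i,(800,600),interpolation=2),alpha=1.5))
```

```text
3 357.03 177.73 [ 0.5808 -0.1261  0.104 ] 0.1511 -69.74
4 357.13 177.98 [ 0.5801 -0.1264  0.104 ] 0.1511 -70.05
```

View pics/crop5.png

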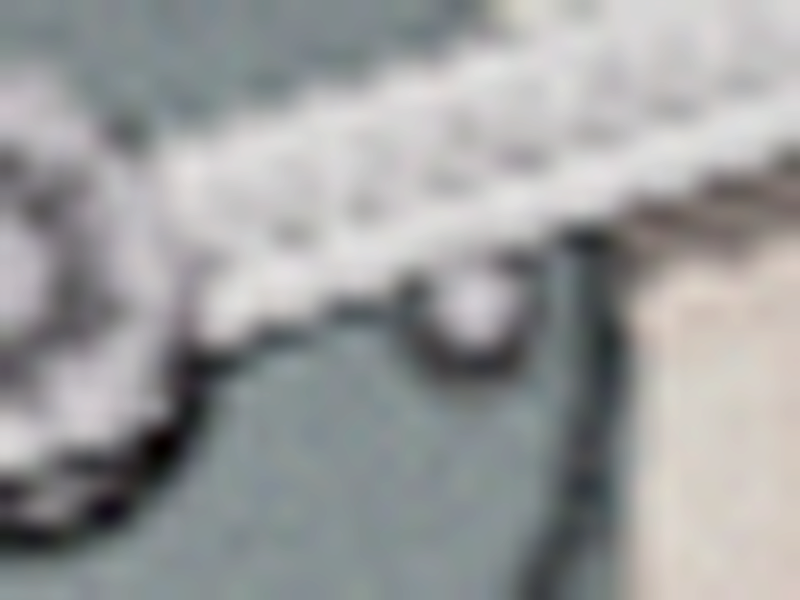

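The moment says the stop was reached, and the shoe moved only 0.3° after picture 3, but a hair's gap after springback is possible (spline play). I'll make sure with a gentle closed-finger push on the blade's far side.

```bash
python3 -c "
from h import *
go([.61,-.062,.25],109)"
```

```text
t 20.3667 pos [ 0.4513 -0.278   0.2717] th 107.6 q [ 0.81  0.06 -0.32  1.66  0.02  1.42  0.79] tilt [-0.002 -0.002 -1.   ]
shift mm [158.  216.6  21. ] turn -0.025
```

```bash
python3 -m crank '[[[17.5,24,0,-0.025,1],[17.5,24,0,0,1],[17.5,24,0,0,1],[17.5,24,0,0,1],[17.5,24,0,0,1],[17.5,24,0,0,1],[17.5,24,0,0,1],[17.5,24,0,0,1],[18,24,0,0,1],[0,0,0,0,1]]]' 10
python3 -m crank '[[[0,0,20,0,1],[0,0,25,0,1],[0,0,25,0,1],[0,0,25,0,1],[0,0,25,0,1],[0,0,25,0,1],[0,0,25,0,1],[0,0,5,0,1],[0,0,0,0,1]]]'
python3 - <<'E'
from h import *
go([.563,-.078,.096],109)
save('side','pics/side5.png');i=cv2.imread('pics/side5.png')
cv2.imwrite('pics/crop6.png',cv2.convertScaleAbs(cv2.resize(i[130:240,280:424],(600,458),interpolation=3),alpha=1.6))
E
```

```text
time: 21.2
position: [0.6073, -0.0426, 0.2719]
tool_rot: [-1.798, -2.573, -0.008]
ft_force: [-0.7, 0.8, 0.7]
grip_width: 0.124
grip_force: 0.0
time: 21.95
position: [0.6038, -0.051, 0.0952]
tool_rot: [-1.809, -2.563, 0.003]
ft_force: [0.0, 0.5, 0.3]
grip_width: 0.005
grip_force: 0.0
t 21.95 pos [ 0.6038 -0.051   0.0952] th 109.57 q [ 0.46  0.37 -0.51  1.7   0.19  1.13  0.24] tilt [-0.004  0.001 -1.   ]
shift mm [-11.8 -47.5  -0.6] turn 0.01
```

View pics/crop6.png

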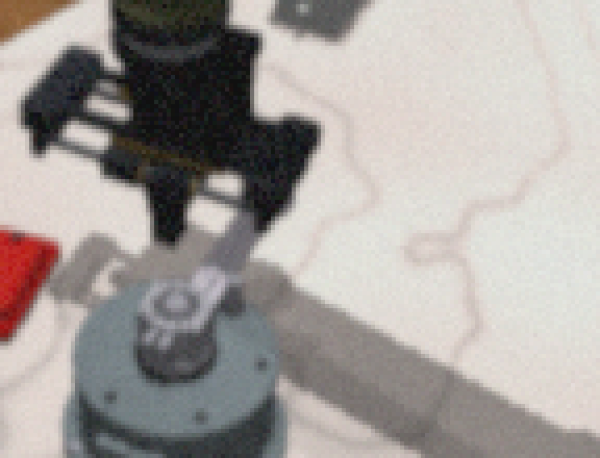

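Closed fingers stand at the far side of the blade, clear of it (crop (170,240)). Approaching in −y.

```bash
python3 -m crank '[[[-10,-5,0,0,1],[0,-5,0,0,1],[0,-4,0,0,1],[0,0,0,0,1],[0,0,0,0,1]]]'
python3 -m crank '[[[0,-2,0,0,1],[0,0,0,0,1]]]'
python3 -m crank '[[[0,-2,0,0,1],[0,0,0,0,1]]]'
```

```text
time: 22.42
position: [0.5958, -0.0658, 0.098]
tool_rot: [1.812, 2.565, 0.0]
ft_force: [-1.2, -0.4, -0.1]
grip_width: 0.004
grip_force: 0.0
time: 22.58
position: [0.5936, -0.0661, 0.0973]
tool_rot: [1.812, 2.566, -0.0]
ft_force: [-0.7, -0.5, 0.9]
grip_width: 0.007
grip_force: 0.0
time: 22.75
position: [0.5916, -0.0668, 0.0971]
tool_rot: [-1.812, -2.566, 0.001]
ft_force: [0.2, 0.6, 0.4]
grip_width: 0.005
grip_force: 0.0
```

```bash
for k in 1; do python3 -m crank '[[[0,-1,0,0,1],[0,0,0,0,1]]]' | grep -E "position|ft"
python3 -m crank '[[[0,-1,0,0,1],[0,0,0,0,1]]]' | grep -E "position|ft"
python3 -m crank '[[[0,-1,0,0,1],[0,0,0,0,1]]]' | grep -E "position|ft"; done
```

```text
position: [0.5908, -0.0671, 0.0971]
ft_force: [0.2, -0.1, 0.8]
position: [0.5899, -0.0675, 0.097]
ft_force: [-1.1, -0.1, -0.4]
position: [0.589, -0.0679, 0.0971]
ft_force: [-0.0, -0.1, -0.9]
```

```bash
python3 -m crank '[[[0,-1,0,0,1],[0,0,0,0,1]]]' | grep -E "position|ft"
python3 -m crank '[[[0,-1,0,0,1],[0,0,0,0,1]]]' | grep -E "position|ft"
python3 -m crank '[[[0,-1,0,0,1],[0,0,0,0,1]]]' | grep -E "position|ft"
```

```text
position: [0.588, -0.0682, 0.0971]
ft_force: [0.1, 0.5, 0.0]
position: [0.5871, -0.0686, 0.0971]
ft_force: [0.6, -0.6, -0.4]
position: [0.5861, -0.0689, 0.0971]
ft_force: [-0.4, 0.5, 0.6]
```

```bash
python3 -m crank '[[[0,-1,0,0,1],[0,0,0,0,1]]]' | grep -E "position|ft"
python3 -m crank '[[[0,-1,0,0,1],[0,0,0,0,1]]]' | grep -E "position|ft"
python3 -m crank '[[[0,-0.7,0,0,1],[0,0,0,0,1]]]' | grep -E "position|ft"
```

```text
position: [0.5852, -0.0692, 0.0971]
ft_force: [-0.6, -0.7, -0.3]
position: [0.5842, -0.0696, 0.0971]
ft_force: [0.4, 0.4, -0.3]
position: [0.5837, -0.0698, 0.0971]
ft_force: [-0.1, -0.0, -0.6]
```

```bash
python3 -m crank '[[[0,-0.7,0,0,1],[0,0,0,0,1]]]' | grep -E "position|ft"
python3 -m crank '[[[0,-0.7,0,0,1],[0,0,0,0,1]]]' | grep -E "position|ft"
python3 -m crank '[[[0,-0.7,0,0,1],[0,0,0,0,1]]]' | grep -E "position|ft"
```

```text
position: [0.583, -0.07, 0.0971]
ft_force: [0.3, -0.2, -0.1]
position: [0.5824, -0.0702, 0.0972]
ft_force: [0.3, 0.1, -0.1]
position: [0.582, -0.0704, 0.0973]
ft_force: [1.4, 0.4, -0.4]
```

```bash
python3 -m crank '[[[0,-0.7,0,0,1],[0,0,0,0,1]]]' | grep -E "position|ft"
python3 -m crank '[[[0,-0.7,0,0,1],[0,0,0,0,1]]]' | grep -E "position|ft"
```

```text
position: [0.5818, -0.0705, 0.0973]
ft_force: [2.7, 0.2, -0.6]
position: [0.5816, -0.0705, 0.0974]
ft_force: [5.3, 1.6, -2.0]
```

Contact now rises stiffly to 5.5 N at 100 mm, well over the clutch's slip, with almost no motion: blade is hard against the post. Backing off.

```bash
python3 -m crank '[[[0,5,0,0,1],[0,10,0,0,1],[0,10,0,0,1],[0,0,-20,0,1],[0,0,-30,0,1],[0,0,-30,0,1],[0,0,-30,0,1],[0,0,-30,0,1],[0,0,0,0,1],[0,0,0,0,1]]]'
python3 - <<'E'
from h import *
s=ctrl.get_state(); print(s['position'],s['ft_force'],s['time']); print(job.close_job())
E
```

```text
time: 25.92
position: [0.6056, -0.0621, 0.2393]
tool_rot: [1.81, 2.564, 0.002]
ft_force: [0.9, 0.1, -0.6]
grip_width: 0.005
grip_force: 0.0
[ 0.60559334 -0.06208342  0.23927397] [ 0.85198311  0.12847611 -0.6128891 ] 25.9167
the job is handed in; nothing more can be done
None
```

The larger camera arm is on the splined shaft, seated on the shoulder and swung clockwise against the stop post; the gripper has let go and is clear, and I handed the job in at about 26 s (no verdict was returned).

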